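# Click the clip-down lid of a parts tub shut

### The job

The lid of the grey parts tub is only laid on: press down its four raised rim sections with the fingertips, all the way round, until every one has clicked fully shut. Only press; do not grip or lift the tub, leave it standing flat where it is, and leave the tape measure and the box of staples beside it alone.

Things in the scene. Friction and masses are not known exactly. Their poses are not given: they have to be found in the camera images.
- tub: full grey plastic parts tub with a white lid, loose on the bench, 120 (x) x 160 (y) mm, about 0.9 kg. Origin: centre of its underside. The lid's middle panel (79 x 119 mm, top 58 mm above the bench) and four corners (20 mm square, top at 60 mm) are fixed down. Between the corners run four straight rim sections 20 mm wide, each with a clip tongue at mid-length sticking out 3 mm (4 while clicking).
- rim_front_top (a point): middle of the upper face of the front rim section, nearest the robot at yaw 0 (tub's -x side); the section is 117 mm long (along tub y) and 20 mm wide; this point lies at (-50, 0) mm in the tub's x, y, and 68 mm above the bench while the section stands up, 60 mm when it is clicked shut. It moves with the section.
- rim_front (a joint): how far the front rim section is pressed down, m: 0 = standing up 8 mm open, 0.008 = clicked shut (solid stop). It slides straight down; the first 1 mm is nearly free, then it resists with up to about 14 N until 3.5 mm; past 4.5 mm the clip pulls it the rest of the way shut and keeps it there; let go before 3.5 mm and it springs up again.
- rim_back_top (a point): middle of the upper face of the back rim section, away from the robot at yaw 0 (tub's +x side); the section is 117 mm long (along tub y) and 20 mm wide; this point lies at (+50, 0) mm in the tub's x, y, and 68 mm above the bench while the section stands up, 60 mm when it is clicked shut. It moves with the section.
- rim_back (a joint): how far the back rim section is pressed down, m: 0 = standing up 8 mm open, 0.008 = clicked shut (solid stop). It slides straight down; the first 1 mm is nearly free, then it resists with up to about 14 N until 3.5 mm; past 4.5 mm the clip pulls it the rest of the way shut and keeps it there; let go before 3.5 mm and it springs up again.
- rim_left_top (a point): middle of the upper face of the left rim section, at the tub's +y end; the section is 77 mm long (along tub x) and 20 mm wide; this point lies at (0, +70) mm in the tub's x, y, and 68 mm above the bench while the section stands up, 60 mm when it is clicked shut. It moves with the section.
- rim_left (a joint): how far the left rim section is pressed down, m: 0 = standing up 8 mm open, 0.008 = clicked shut (solid stop). It slides straight down; the first 1 mm is nearly free, then it resists with up to about 14 N until 3.5 mm; past 4.5 mm the clip pulls it the rest of the way shut and keeps it there; let go before 3.5 mm and it springs up again.
- rim_right_top (a point): middle of the upper face of the right rim section, at the tub's -y end; the section is 77 mm long (along tub x) and 20 mm wide; this point lies at (0, -70) mm in the tub's x, y, and 68 mm above the bench while the section stands up, 60 mm when it is clicked shut. It moves with the section.
- rim_right (a joint): how far the right rim section is pressed down, m: 0 = standing up 8 mm open, 0.008 = clicked shut (solid stop). It slides straight down; the first 1 mm is nearly free, then it resists with up to about 14 N until 3.5 mm; past 4.5 mm the clip pulls it the rest of the way shut and keeps it there; let go before 3.5 mm and it springs up again.
- tape_measure: yellow tape measure, 38 x 72 x 68 mm, standing loose beside the tub's +y end; origin: centre of its underside. Bystander.
- staple_box: small red carton of staples, 50 x 85 x 30 mm, lying loose beside the tub's -y end; origin: centre of its underside. Bystander.

How it is judged (in metres and radians):
At the end, for the whole second after the job is handed in: All four rim sections are down by more than 6.5 of their 8 mm; the tub stands at rest and level (within 0.05 rad) on the bench, less than 40 mm from where it stood; the bystanders are less than 30 mm from where they stood (value of joint each of rim_front, rim_back, rim_left, rim_right above 0.0065 m and height (world z) of tub below 0.005 m and angle between tub's own z axis and vertical below 0.05 rad and linear speed of tub below 0.02 m/s and distance of tub from where it was at the start of the episode below 0.04 m and distance of each of tape_measure, staple_box from where it was at the start of the episode below 0.03 m); the robot touches nothing.
It fails at once if the tub is lifted (10 mm) or tipped (0.15 rad) (height (world z) of tub above 0.01 m or angle between tub's own z axis and vertical above 0.15 rad).
It fails at once if the tub is shoved 40 mm or more (distance of tub from where it was at the start of the episode above 0.04 m).
It fails at once if a bystander is moved or lifted by 30 mm (distance of any of tape_measure, staple_box from where it was at the start of the episode above 0.03 m).
It also fails if it takes over 48 s, if anything falls off the work surface, if the arm or the gripper's body presses on something with over 40 N, if the wrist force passes 120 N, or if a joint passes its speed limit or range.

### The arm

A 6-joint arm with a two-finger parallel gripper is mounted at the origin on the work surface; the furniture and walls round the work are solid. World frame = base frame: x ahead of the robot, y to its left, z up, the work surface at z = 0. Lengths are in mm, angles in rad, forces in N, time in s.
With the tool pointing down it reaches from about 350 to 875 mm from the base axis. Payload 4.2 kg.
Tool frame: the origin (TCP) lies midway between the tips of the shut fingers; the grasp point (between the pads) lies 19 mm behind it (arm.tcp_to_grasp is the distance from the TCP to the grasp point, in mm); z points along the fingers, y is the line along which they close (so a half turn about z gives the same grasp; the last joint's range is limited). The gripper opens to 85 mm and grips with 20 to 120 N. Pads are 22 mm wide; open, the fingers measure 114 mm over their backs; the gripper's body (76 mm by 85 mm) begins 54 mm behind the grasp point. The pads swing forward as they close: fully open they stand 13 mm farther back than shut.
Start: joints at [1.431, 0.385, 0.008, 0, -1.194, -0.259], TCP at [242.662, 575.946, 231.312] pointing down, gripper open.
Joint ranges: [-3.14, 3.14], [-1.21, 2.06], [-1.07, 1.41], [-3.16, 2.05], [-2.99, -0.16], [-3.1, 3.1]. Speed limits (rad/s): [2.79, 2.79, 3.14, 3.14, 3.14, 3.14].

### API

Orientations are given as a unit quaternion [x, y, z, w].
In Python, from bench import arm, imaging, job, models gives the robot as it stands.
- The arm moves only by the tool arm_command, never from a script. Its argument "rows" is a list of rows, each an object with "grip": the opening, from 0 (shut) to 1 (fully open); "linear": the shift along the tool's x, y, z in mm, a list of three; "rot": the turn, a rotation vector about the tool's x, y, z in rad, a list of three. In form: [{"grip": grip, "linear": [tx, ty, tz], "rot": [rx, ry, rz]}, ...]. A call has 1 to 10 rows; each row is the pose to reach, as a shift and turn from the pose commanded when the call began, along the tool's axes at that moment; what a row does not reach only later rows make up. A row lasts 1/8 s, in which the tool goes at most 62.5 mm and 10.7 degrees, less where a joint would pass 70% of its speed; a pose out of reach is approached as far as the arm can. A call with a gripper value outside its range is refused whole. The fingers move at their own pace and stop on an object; the grip force is fixed at half the most. Time passes only in rows, so rows that repeat a pose let the fingers close. It gives the time, the measured TCP pose, the force, the opening and the grip force at its end, in the units of the state.
- arm.read_state(): the state, without advancing time (a new reading comes with each control period).
- imaging.get_image(name): name is "scene" or "top"; returns a dict with "frame" (420x560x3 uint8, red, green, blue), "fx", "fy", "cx", "cy" (pixels), "extrinsics" (4x4, takes a point from world to camera coordinates). Camera axes: x right, y down, z forward; pixel columns grow to the right and rows downward; lengths in mm; the calibration is good to about 2 mm. A picture is of the moment at which its call begins. There is no depth.
- job.job_done(): hands the job in; it is judged then, once.
Trained networks look in a picture, given as the dict that the camera call returned (one of the last four; its "shot" number tells which), for a name from the list of things; names that differ only in an ending like _2 or _b are one class to them, and where a whole thing is asked for, a point or a joint stands for the part that bears it (a point fixed in the world has none). Each returns a list of dicts, best first, with "score" (0 to 1); they miss things now and then, are a little off and sometimes report something else, mostly with a low value. They report only what shows in the picture. A call takes as long as a camera call.
- models.spot_in(picture, query): "rect" ([left, top, right, bottom] in pixels, round what is visible of it).
- models.tip_of(picture, query): "pixel" ([column, row] in pixels: a listed point, or the origin of a listed thing).
The state is a dict: "clock": time; "joints": joint angles; "joint_vel": joint speeds; "joint_efforts": joint torques, N m; "position": TCP position; "ee_rot": TCP orientation; "contact_force": force on the tool from outside, world axes, zero at the start; "wrist_torque": the same for the moment, N m; "gripper_width": finger opening in mm; "grasp_force": force on a finger pad.
Only numpy, scipy, OpenCV 4.12 (cv2) and the standard library are available. Lean on these libraries where they do the work, as an engineer would, in place of code of your own. Each camera call takes 0.05 s, during which the arm holds its last target. There are 200 camera calls.

## Working session

There is one attempt and no reset: what is moved stays moved. The work goes in short steps, Python scripts to look and compute and a tool call to move; the robot and the scene stay as the last step left them, time stands still between calls to the robot, and variables do not carry over. Pictures are saved under pics/ and viewed, at most 10 in all, crops included, and the job is handed in when it is done.

Besides the shell and the picture viewer there is one more tool, called after ">>>" as name(argument=value, ...), one argument or row to a line, values as JSON. arm_command: Moves the arm, as the interface text tells. Its arguments: {"type":"object","properties":{"rows":{"type":"array"}},"required":["rows"]}

```bash
mkdir -p pics; cat > h.py <<'E'
import numpy as np, cv2
from bench import arm, imaging, job, models
def save(p,n): cv2.imwrite('pics/'+n,cv2.cvtColor(p['frame'],cv2.COLOR_RGB2BGR))
def P(p):
    K=np.array([[p['fx'],0,p['cx']],[0,p['fy'],p['cy']],[0,0,1.]]); return K@np.array(p['extrinsics'])[:3]
def proj(p,X):
    q=P(p)@np.append(X,1); return q[:2]/q[2]
def tri(p1,a,p2,b):
    X=cv2.triangulatePoints(P(p1),P(p2),np.array(a,float).reshape(2,1),np.array(b,float).reshape(2,1))[:,0]; return X[:3]/X[3]
def onz(p,a,z):
    M=P(p); H=np.c_[M[:,0],M[:,1],M[:,2]*z+M[:,3]]; q=np.linalg.solve(H,[a[0],a[1],1]); return q[:2]/q[2]
E
python3 - <<'E'
from h import *
s=imaging.get_image('scene');t=imaging.get_image('top')
save(s,'s0.png');save(t,'t0.png')
for n in ['tub','rim_front_top','rim_back_top','rim_left_top','rim_right_top','tape_measure','staple_box']:
    a=models.tip_of(s,n)[:1];b=models.tip_of(t,n)[:1]
    print(n,a,b, tri(s,a[0]['pixel'],t,b[0]['pixel']).round(1) if a and b else '')
st=arm.read_state();print(st['position'],st['ee_rot'],st['clock'],st['contact_force'])
E
```

```text
tub [{'pixel': [229.3, 241.0], 'score': 0.73}] [{'pixel': [233.7, 240.1], 'score': 0.92}] [508.2 114.4  -2.1]
rim_front_top [{'pixel': [213.6, 230.2], 'score': 0.77}] [{'pixel': [236.4, 266.6], 'score': 0.59}] [458.8 104.8  66.3]
rim_back_top [] [{'pixel': [224.0, 208.6], 'score': 0.68}] 
rim_left_top [{'pixel': [188.5, 207.6], 'score': 0.88}] [{'pixel': [192.0, 248.3], 'score': 0.88}] [489.3 184.   63.8]
rim_right_top [{'pixel': [266.8, 222.0], 'score': 0.95}] [{'pixel': [271.9, 227.8], 'score': 0.94}] [528.4  42.1  60.8]
tape_measure [{'pixel': [161.9, 223.5], 'score': 0.73}] [{'pixel': [160.1, 250.1], 'score': 0.75}] [485.5 256.6  -2.9]
staple_box [{'pixel': [302.4, 253.5], 'score': 0.74}] [{'pixel': [309.1, 212.0], 'score': 0.95}] [559.8 -22.6 -10.1]
[242.68258595 575.95843564 231.35851818] [ 9.80181230e-01 -1.98102892e-01 -6.10909443e-06 -3.92443539e-05] 0.8 [-0.68389653  0.53447759  0.09132493]
```

View pics/s0.png

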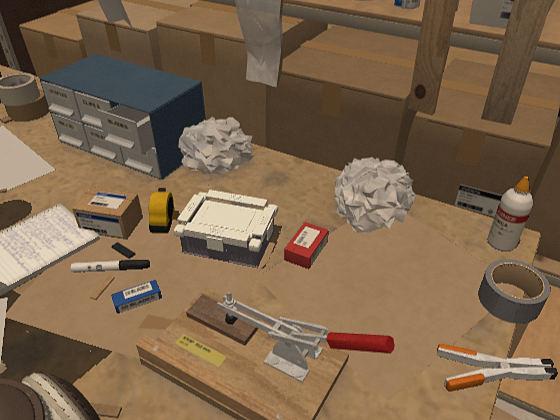

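View pics/t0.png

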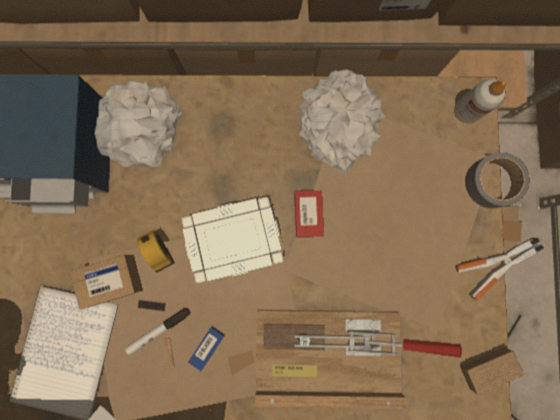

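The scene view shows the tub with its lid around pixel (228, 228). The top view shows it at (233, 239), turned about 15°, with the tape measure at (154, 250) on the left and the staple box at (309, 213) on the right. The rim sections are still standing up.

```bash
python3 - <<'E'
from h import *
t=imaging.get_image('top')
f=t['frame'].astype(int); m=((f.min(2)>165)&(f.max(2)-f.min(2)<60)).astype(np.uint8); m[:185]=0;m[300:]=0;m[:,:170]=0;m[:,292:]=0
n,l,s,c=cv2.connectedComponentsWithStats(m); k=1+s[1:,4].argmax()
pts=np.argwhere(l==k)[:,::-1]
w=np.array([onz(t,p,64) for p in pts]).astype(np.float32)
r=cv2.minAreaRect(w);print(r)
ctr=np.array(r[0]);a=np.deg2rad(r[2]);print([np.rad2deg(a)])
for n in ['tape_measure','staple_box']:
    q=models.spot_in(t,n)[0];print(n,q)
st=arm.read_state()
from scipy.spatial.transform import Rotation as R
T=R.from_quat(st['ee_rot'])
for ps in (0.27,):
  for X in ([458.8,104.8],[489.3,184],[528.4,42.1]):
    d=np.array(X)-[508,113.5]; print(R.from_euler('z',-ps).as_matrix()[:2,:2]@d)
print(T.inv().apply(np.array([508,113.5,230])-st['position']))
E
```

```text
((507.5858459472656, 112.22850036621094), (74.87385559082031, 115.00653076171875), 14.551323890686035)
[np.float64(14.551323890686035)]
tape_measure {'rect': [139.7, 232.9, 174.4, 273.1], 'score': 0.84}
staple_box {'rect': [294.3, 190.0, 324.8, 239.9], 'score': 0.76}
[-49.7380916    4.73837989]
[ 0.78205052 72.93372606]
[  0.61630171 -74.25456331]
[424.08898281 323.10765664   1.29837428]
```

>>> arm_command(
  rows=[
    {"grip":0,"linear":[424,323,0],"rot":[0,0,-0.655]},
    {"grip":0,"linear":[424,323,0],"rot":[0,0,-0.655]},
    {"grip":0,"linear":[424,323,0],"rot":[0,0,-0.655]},
    {"grip":0,"linear":[424,323,0],"rot":[0,0,-0.655]},
    {"grip":0,"linear":[424,323,0],"rot":[0,0,-0.655]},
    {"grip":0,"linear":[424,323,0],"rot":[0,0,-0.655]},
    {"grip":0,"linear":[424,323,0],"rot":[0,0,-0.655]},
    {"grip":0,"linear":[424,323,0],"rot":[0,0,-0.655]},
    {"grip":0,"linear":[424,323,0],"rot":[0,0,-0.655]},
    {"grip":0,"linear":[424,323,0],"rot":[0,0,-0.655]},
  ],
)

```text
clock: 2.2
position: [508.7, 111.7, 231.2]
ee_rot: [0.992, 0.126, -0.0, 0.0]
contact_force: [-0.5, 0.7, -0.3]
gripper_width: -0.1
grasp_force: 0.0
```

>>> arm_command(
  rows=[
    {"grip":0,"linear":[-50,0,50],"rot":[0,0,0]},
    {"grip":0,"linear":[-50,0,100],"rot":[0,0,0]},
    {"grip":0,"linear":[-50,0,146],"rot":[0,0,0]},
    {"grip":0,"linear":[-50,0,146],"rot":[0,0,0]},
    {"grip":0,"linear":[-50,0,146],"rot":[0,0,0]},
  ],
)

```text
clock: 2.82
position: [460.9, 102.2, 86.9]
ee_rot: [0.992, 0.129, 0.001, -0.0]
contact_force: [-1.0, -0.2, 0.4]
gripper_width: 0.2
grasp_force: 0.0
```

```bash
python3 - <<'E'
from h import *
s=imaging.get_image('scene');t=imaging.get_image('top')
a=cv2.resize(s['frame'][160:290,150:320],(680,520));cv2.imwrite('pics/s1.png',a[:,:,::-1])
st=arm.read_state();print(st['position'],proj(s,st['position']),proj(s,st['position']-[0,0,17]),st['contact_force'])
E
```

```text
[461.13570776 102.13039967  87.40450166] [215.80229996 220.55017909] [216.6497831  228.11020339] [ 1.71167991 -0.99206512  0.66119317]
```

View pics/s1.png

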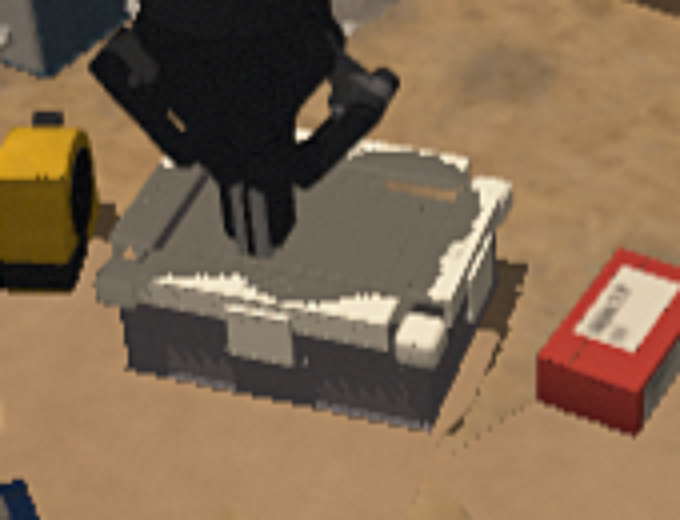

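The fingertips (crop pixel (262, 250)) are above the front rim section, in line with its clip tongue. I'm pressing it now.

>>> arm_command(
  rows=[
    {"grip":0,"linear":[0,0,12],"rot":[0,0,0]},
    {"grip":0,"linear":[0,0,17],"rot":[0,0,0]},
    {"grip":0,"linear":[0,0,20],"rot":[0,0,0]},
    {"grip":0,"linear":[0,0,23],"rot":[0,0,0]},
    {"grip":0,"linear":[0,0,26],"rot":[0,0,0]},
    {"grip":0,"linear":[0,0,27],"rot":[0,0,0]},
    {"grip":0,"linear":[0,0,27],"rot":[0,0,0]},
  ],
)

```text
clock: 3.8
position: [459.5, 100.9, 59.9]
ee_rot: [0.992, 0.128, -0.0, 0.0]
contact_force: [-6.0, -0.1, 15.9]
gripper_width: 0.1
grasp_force: 8.2
```

>>> arm_command(
  rows=[
    {"grip":0,"linear":[0,0,-15],"rot":[0,0,0]},
    {"grip":0,"linear":[0,0,-27],"rot":[0,0,0]},
    {"grip":0,"linear":[50,0,-27],"rot":[0,0,0]},
    {"grip":0,"linear":[100,0,-27],"rot":[0,0,0]},
    {"grip":0,"linear":[100,0,-27],"rot":[0,0,0]},
    {"grip":0,"linear":[100,0,-27],"rot":[0,0,0]},
  ],
)

```text
clock: 4.55
position: [555.5, 125.9, 84.5]
ee_rot: [0.992, 0.127, -0.001, 0.0]
contact_force: [-0.3, -0.1, -1.7]
gripper_width: -0.4
grasp_force: 0.0
```

>>> arm_command(
  rows=[
    {"grip":0,"linear":[0,0,12],"rot":[0,0,0]},
    {"grip":0,"linear":[0,0,17],"rot":[0,0,0]},
    {"grip":0,"linear":[0,0,20],"rot":[0,0,0]},
    {"grip":0,"linear":[0,0,23],"rot":[0,0,0]},
    {"grip":0,"linear":[0,0,26],"rot":[0,0,0]},
    {"grip":0,"linear":[0,0,27],"rot":[0,0,0]},
    {"grip":0,"linear":[0,0,27],"rot":[0,0,0]},
  ],
)

```text
clock: 5.42
position: [555.9, 126.2, 59.9]
ee_rot: [0.992, 0.128, -0.0, 0.0]
contact_force: [-4.9, -0.2, 12.0]
gripper_width: -0.2
grasp_force: 5.7
```

>>> arm_command(
  rows=[
    {"grip":0,"linear":[0,0,-15],"rot":[0,0,0]},
    {"grip":0,"linear":[0,0,-30],"rot":[0,0,0]},
    {"grip":0,"linear":[-25,-35,-30],"rot":[0,0,0]},
    {"grip":0,"linear":[-50,-70,-30],"rot":[0,0,0]},
    {"grip":0,"linear":[-50,-70,-27],"rot":[0,0,0]},
    {"grip":0,"linear":[-50,-70,-27],"rot":[0,0,0]},
  ],
)

```text
clock: 6.18
position: [490.6, 181.6, 85.7]
ee_rot: [0.992, 0.128, 0.0, -0.0]
contact_force: [0.7, 0.4, 0.0]
gripper_width: -0.1
grasp_force: 0.0
```

```bash
python3 - <<'E'
from h import *
s=imaging.get_image('scene');t=imaging.get_image('top')
a=cv2.resize(s['frame'][160:290,150:320],(680,520));cv2.imwrite('pics/s2.png',a[:,:,::-1])
st=arm.read_state();print(st['position'],st['contact_force'])
for n in ['rim_front_top','rim_back_top','rim_right_top','rim_left_top']: print(n,[ (q['pixel'],q['score']) for q in models.tip_of(s,n)[:1]],[ (q['pixel'],q['score']) for q in models.tip_of(t,n)[:1]])
E
```

```text
[490.99908624 181.14810889  85.52593432] [-0.83706781 -0.11052135  0.02567552]
rim_front_top [([216.0, 234.5], 0.6)] [([238.3, 267.2], 0.77)]
rim_back_top [([236.1, 200.2], 0.62)] [([224.1, 210.3], 0.86)]
rim_right_top [([264.5, 221.0], 0.96)] [([271.2, 228.6], 0.6)]
rim_left_top [([188.5, 211.3], 0.84)] [([192.2, 249.7], 0.52)]
```

View pics/s2.png

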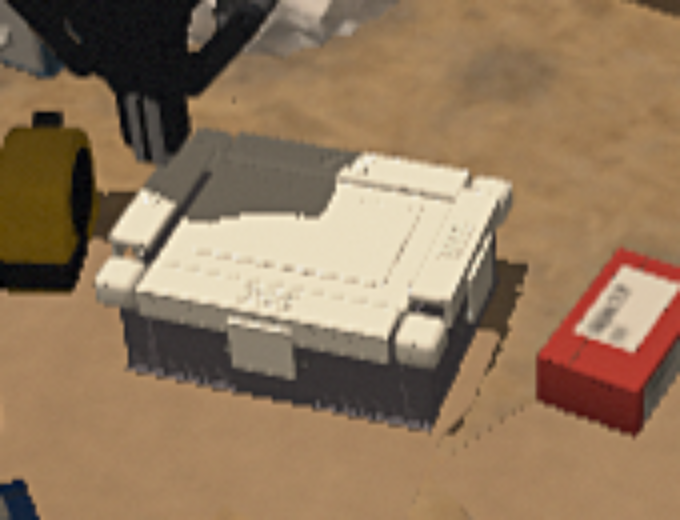

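The front section is flush with its corners (crop (300, 290)). The back section at (405, 172) may still show a step, so I'll check it once the arm is clear. The left section is next.

>>> arm_command(
  rows=[
    {"grip":0,"linear":[0,0,12],"rot":[0,0,0]},
    {"grip":0,"linear":[0,0,17],"rot":[0,0,0]},
    {"grip":0,"linear":[0,0,20],"rot":[0,0,0]},
    {"grip":0,"linear":[0,0,23],"rot":[0,0,0]},
    {"grip":0,"linear":[0,0,26],"rot":[0,0,0]},
    {"grip":0,"linear":[0,0,27],"rot":[0,0,0]},
    {"grip":0,"linear":[0,0,27],"rot":[0,0,0]},
  ],
)

```text
clock: 7.55
position: [490.1, 181.4, 59.8]
ee_rot: [0.992, 0.128, -0.0, 0.0]
contact_force: [-4.6, -0.6, 13.9]
gripper_width: -0.7
grasp_force: 7.2
```

>>> arm_command(
  rows=[
    {"grip":0,"linear":[0,0,-15],"rot":[0,0,0]},
    {"grip":0,"linear":[0,0,-30],"rot":[0,0,0]},
    {"grip":0,"linear":[0,50,-30],"rot":[0,0,0]},
    {"grip":0,"linear":[0,100,-30],"rot":[0,0,0]},
    {"grip":0,"linear":[0,140,-27],"rot":[0,0,0]},
    {"grip":0,"linear":[0,140,-27],"rot":[0,0,0]},
    {"grip":0,"linear":[0,140,-27],"rot":[0,0,0]},
  ],
)

```text
clock: 8.43
position: [526.0, 46.0, 85.6]
ee_rot: [0.992, 0.128, 0.0, -0.0]
contact_force: [-0.5, 0.7, 0.4]
gripper_width: 0.0
grasp_force: 0.0
```

>>> arm_command(
  rows=[
    {"grip":0,"linear":[0,0,12],"rot":[0,0,0]},
    {"grip":0,"linear":[0,0,17],"rot":[0,0,0]},
    {"grip":0,"linear":[0,0,20],"rot":[0,0,0]},
    {"grip":0,"linear":[0,0,23],"rot":[0,0,0]},
    {"grip":0,"linear":[0,0,26],"rot":[0,0,0]},
    {"grip":0,"linear":[0,0,27],"rot":[0,0,0]},
    {"grip":0,"linear":[0,0,27],"rot":[0,0,0]},
  ],
)

```text
clock: 9.3
position: [525.6, 46.4, 59.8]
ee_rot: [0.992, 0.129, -0.0, 0.0]
contact_force: [-5.8, 1.6, 14.3]
gripper_width: 0.1
grasp_force: 6.9
```

>>> arm_command(
  rows=[
    {"grip":0,"linear":[0,0,-40],"rot":[0,0,0]},
    {"grip":0,"linear":[0,0,-90],"rot":[0,0,0]},
    {"grip":0,"linear":[0,0,-150],"rot":[0,0,0]},
    {"grip":0,"linear":[0,50,-200],"rot":[0,0,0]},
    {"grip":0,"linear":[0,100,-200],"rot":[0,0,0]},
    {"grip":0,"linear":[0,150,-200],"rot":[0,0,0]},
    {"grip":0,"linear":[0,150,-200],"rot":[0,0,0]},
  ],
)

```text
clock: 10.18
position: [564.1, -101.6, 257.2]
ee_rot: [0.992, 0.126, -0.001, 0.0]
contact_force: [0.4, -0.1, -0.6]
gripper_width: -0.0
grasp_force: 0.0
```

```bash
python3 - <<'E'
from h import *
s=imaging.get_image('scene')
o=cv2.cvtColor(cv2.imread('pics/s0.png'),cv2.COLOR_BGR2RGB)
c=lambda f:cv2.resize(f[175:270,170:285],None,fx=3.45,fy=3.45,interpolation=cv2.INTER_CUBIC)
cv2.imwrite('pics/s3.png',np.hstack([c(o),c(s['frame'])])[:,:,::-1])
E
```

```text
(no output)
```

View pics/s3.png

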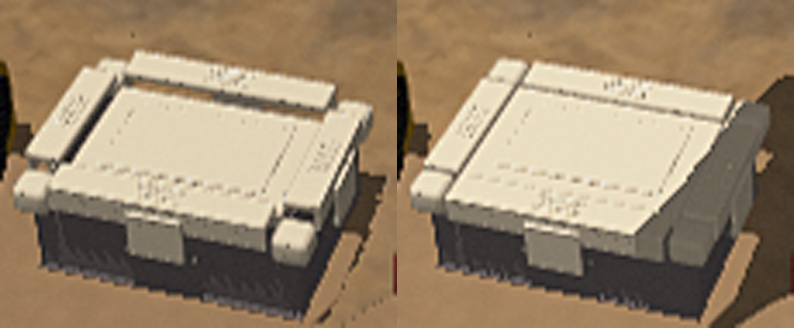

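On the right half, the front, left and back sections are flush. The right one (around (700, 190)) is in shadow, so I'll move the arm away and look again.

>>> arm_command(
  rows=[
    {"grip":0,"linear":[0,50,-30],"rot":[0,0,0]},
    {"grip":0,"linear":[0,100,-60],"rot":[0,0,0]},
    {"grip":0,"linear":[0,150,-60],"rot":[0,0,0]},
    {"grip":0,"linear":[0,150,-60],"rot":[0,0,0]},
    {"grip":0,"linear":[0,150,-60],"rot":[0,0,0]},
  ],
)

```text
clock: 10.85
position: [601.7, -243.0, 317.4]
ee_rot: [0.992, 0.128, -0.001, -0.0]
contact_force: [-0.4, 0.2, 0.5]
gripper_width: 0.2
grasp_force: 0.0
```

```bash
python3 - <<'E'
from h import *
s=imaging.get_image('scene')
o=cv2.cvtColor(cv2.imread('pics/s0.png'),cv2.COLOR_BGR2RGB)
c=lambda f:cv2.resize(f[175:280,150:330],None,fx=2.2*2,fy=2.2*2,interpolation=cv2.INTER_CUBIC)
cv2.imwrite('pics/s4.png',c(s['frame'])[:,:,::-1])
t=imaging.get_image('top');print(arm.read_state()['contact_force'])
for n in ['tub','tape_measure','staple_box']: print(n,[q['pixel'] for p in (s,t) for q in models.tip_of(p,n)[:1]])
E
```

```text
[0.27040212 0.31202514 0.45892818]
tub [[229.5, 239.0], [235.7, 240.3]]
tape_measure [[160.4, 225.0], [160.5, 252.2]]
staple_box [[305.5, 252.9], [305.5, 213.4]]
```

View pics/s4.png

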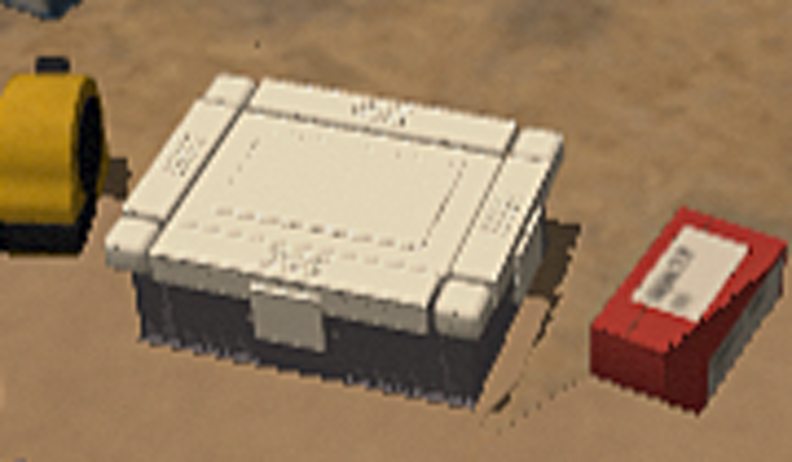

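All four sections are flush with the corners: front (300, 260), back (380, 110), left (180, 155) and right (500, 215). The tub, tape measure and staple box haven't moved noticeably, so I'm handing in.

```bash
python3 -c "
from bench import job; print(job.job_done())"
```

```text
the job is handed in; nothing more can be done
None
```

I pressed all four rim sections down to their stops (fingertips at about 60 mm, with 12–16 N at the stop) and handed the job in; the last picture shows them flush and the tub, tape measure and staple box where they stood, but no verdict was returned.

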